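# Set up the echo sounder

### The arm

A 7-joint arm with a two-finger parallel gripper is mounted at the origin on the work surface. World frame = base frame: x ahead of the robot, y to its left, z up, the work surface at z = 0. Lengths are in m, angles in rad, forces in N, time in s.
With the tool pointing down it reaches from about 0.35 to 0.9 m from the base axis. Payload 8.1 kg.
Tool frame: the origin (TCP) lies at the very end of the fingers, on their centre line; the grasp point (between the pads) lies 19 mm behind it; z points along the fingers, y is the line along which they close (so a half turn about z gives the same grasp; the last joint's range is limited). The gripper opens to 92 mm and grips with 3 to 60 N. Pads are 19 mm wide; open, the fingers measure 130 mm over their backs; the gripper's body (75 mm by 190 mm) begins 47 mm behind the grasp point.
Start: joints at [-1.206, 0.434, 0.025, 1.573, -0.012, 1.134, -0.075], TCP at [0.282, 0.558, 0.227] pointing down, gripper open.
Joint ranges: [-2.62, 2.62], [-0.44, 2.09], [-1.27, 1.32], [0.08, 2.57], [-1.32, 4.46], [0.12, 2], [-2.74, 2.74]. Speed limits (rad/s): [2.22, 2.22, 3.01, 3.01, 3.14, 3.14, 3.14].

### API

Orientations are given as a rotation vector (axis times angle).
In Python, from cell import observe, get_image, sign_off, find_in, trace, place_of gives the robot as it stands. The module is installed in compiled form; this text tells all that it offers.
- The arm moves only by the shell command python3 -m handwheel 'ROWS' [OPENING] [FORCE]. ROWS is JSON, a list of rows, each a list of 6 numbers: the shift along the tool's x, y, z each as a share of 0.02 m, from -1 to 1, then the turn, a rotation vector about the tool's x, y, z each as a share of 4 degrees, from -1 to 1. A call has 1 to 8 rows; each row shifts and turns the commanded pose from where the row before left it, along the tool's axes as they then stand; what a row does not reach is not made up. A row lasts 1/12 s, in which the tool goes at most 41.7 mm and 7.16 degrees, less where a joint would pass 70% of its speed; a pose out of reach is approached as far as the arm can. A call with a number of a shift or a turn outside -1 to 1 is refused whole. A call with a gripper value outside its range is refused whole. OPENING is the opening, from 0 (shut) to 1 (fully open), set as the call begins (- or left out, the last holds). The fingers move at their own pace and stop on an object; FORCE is the grip in N (left out, the last holds). Time passes only in rows, so rows that do not move let the fingers close. It gives the time, the measured TCP pose, the force, the opening and the grip force at its end, in the units of the state.
- observe(): the state, without advancing time (a new reading comes with each control period).
- get_image(name): name is "side" or "top"; returns a dict with "image" (420x560x3 uint8, red, green, blue), "fx", "fy", "cx", "cy" (pixels), "position" and "orientation" of the camera in the world. Camera axes: x right, y down, z forward; pixel columns grow to the right and rows downward; lengths in m; the calibration is good to about 2 mm. A picture is of the moment at which its call begins. There is no depth.
- sign_off(): hands the job in; it is judged then, once.
Trained networks look in the newest picture that a camera, given by its name, has taken for a name from the list of things; names that differ only in an ending like _2 or _b are one class to them, and where a whole thing is asked for, a point or a joint stands for the part that bears it (a point fixed in the world has none). Each returns a list of dicts, best first, with "score" (0 to 1); they miss things now and then, are a little off and sometimes report something else, mostly with a low value. They report only what shows in the picture. A call takes as long as a camera call. They do not tell look-alikes from the thing itself.
- find_in(label, camera): "rect" ([centre column, centre row, width, height] as shares, 0 to 1, of the picture: columns of its width, rows of its height, round what is visible of it).
- trace(label, camera): "region" (420x560 bool, what is visible of it) and "rect" ([centre column, centre row, width, height] as shares, 0 to 1, of the picture: columns of its width, rows of its height, round what is visible of it).
- place_of(label, camera): "point" ([column, row] as shares, 0 to 1, of the picture: columns of its width, rows of its height: a listed point, or the origin of a listed thing).
The state is a dict: "clock": time; "joints": joint angles; "dq": joint speeds; "joint_efforts": joint torques, N m; "position": TCP position; "ee_rot": TCP orientation; "force": force on the tool from outside, world axes, zero at the start; "ft_torque": the same for the moment, N m; "width": opening from 0.0 (shut) to 1.0 (fully open); "gripper_force": force on a finger pad.
Only numpy, scipy, OpenCV 4.12 (cv2) and the standard library are available. Lean on these libraries where they do the work, as an engineer would, in place of code of your own. Each camera call takes 0.05 s, during which the arm holds its last target. There are 200 camera calls.

### The job

Get the castable echo sounder ready: raise its stiff screen lid until, once you have let go, it stands open at 105 degrees (a little past upright, leaning away from the robot). Lift the sonar float, the fat one of the two things hanging on the tackle stand, up and off its hook and set it down gently, standing upright in the round charging dish inside the sounder. Leave the sinker hanging and everything else where it is.

Things in the scene. Friction and masses are not known exactly. Their poses are not given: they have to be found in the camera images.
- sounder: Grey echo sounder, a flat case fixed to the shelf. Its base is 150 (x) by 200 (y) by 36 mm high, walls 5 thick, open on top under the lid, with a deck 18 above the shelf. Origin at the centre of the underside, z up, x from the handle side (front) to the hinge side (rear).
- hinge (a point): Middle of the lid's hinge line (along the sounder's y), fixed, 72 mm behind the sounder's centre, 38 above the shelf. The hinge is stiff (1.3 N m, some 8 N at the handle) and holds the lid where it is left, but hinge and lid give: pulled one way and let go, the lid springs back by several degrees (more than 5, less than 20), then stays. To turn it the other way, the give must be taken up first.
- lid: The sounder's screen lid, a panel 147 mm deep, 200 wide, 18 thick, 0.34 kg. Origin in the middle of the hinge line; x points from the handle to the hinge, y along the hinge line, z out of the lid's back: straight up when shut, so the angle from z to vertical is the opening angle. It begins shut or up to some 25 degrees ajar; the hinge's stop is at about 130 degrees.
- handle (a point): Grip point of the lid's fixed black carrying handle, a flat loop 46 mm wide (along the hinge line), 14 thick, that sticks out 40 beyond the lid's front edge in its plane. The point is at its middle, 28 beyond the edge, 175 from the hinge line along the lid, 9 above the lid's inner face. Pinched by its two sides from above, it can turn between the finger pads as the lid swings.
- dish (a point): Centre of the floor of the round charging dish on the sounder's deck, 18 mm above the shelf, 15 to the front and 45 to the right (-y) of the sounder's centre. Inner radius 29, wall 4 thick and 10 high; it lies under the shut lid.
- stand: Wooden tackle stand fixed to the shelf: base 120 by 200 by 18 mm, a post, and a crossbar (22 by 170 by 24, top 197 above the shelf) that carries two wire hooks. Origin at the centre of the underside; the hooks point along its -x, 31 behind the origin to 34 before it.
- hook_left (a point): Point on the axis of the hook on the stand's +y side, where things hang: 15 mm before the stand's centre, 56 to its left, 190 above the shelf. The hook is a level wire of radius 3 along the stand's x; 13 farther out its end turns up by 8, ending 19 out.
- hook_right (a point): The same on the other hook, 56 mm to the right.
- float: Sonar float, the fatter hanging thing: hard red silicone cylinder, diameter 46 mm, height 56, flat foot 30 wide, 0.09 kg. Origin at the centre of its foot, z up. A triangular wire bail (24 wide, wire radius 2.2) on top reaches 87 above the foot; it lies in the float's y-z plane, across the hook. Hanging, the foot is 78 below the hook's axis; raised 9 to 17, the bail passes over the hook's end.
- sinker: Slim dark pear-shaped lead sinker, 29 mm in diameter at the bottom, with the same bail and height; it hangs on the other hook.
- tin: Steel swivel tin, 66 mm in diameter, 36 high; stands on the shelf. Origin under its centre.
- spool: Orange plastic reel spool, 58 mm in diameter, 38 high. Origin under its centre.
- jar: Small glass jar with screw lid, 48 mm in diameter, 62 high. Origin under its centre.
- mug: White mug, 76 mm in diameter, 88 high. Origin under its centre.
- sunscreen: White bottle, 44 mm in diameter, 130 high. Origin under its centre.
Not all that is in view belongs to the job. Leave any blue or yellow look-alike of the float alone.

How it is judged:
At the end, for the whole second after the job is handed in: The lid, let go, rests open at 105 degrees within 5 either way; the float stands upright (within 7 degrees) and still on the floor of the charging dish, within 12 mm of its centre and 4 mm of its floor; the sinker still hangs (angle between lid's own z axis and vertical between 1.7453 and 1.9199 rad and angular speed of lid below 0.1 rad/s and horizontal distance between float and dish below 0.012 m and z of float in the frame of dish between -0.004 and 0.004 m and angle between float's own z axis and vertical below 0.12 rad and linear speed of float below 0.02 m/s and height (world z) of sinker above 0.095 m); the robot touches nothing.
It fails at once if the float is dropped (falls freely by more than about 10 mm) (contact force between the fingers and float below 0.05 N and linear speed of float above 0.45 m/s).
It fails at once if the float is rammed down on the sounder (over 40 N) (contact force between float and sounder above 40 N).
It fails at once if the sinker comes off its hook (height (world z) of sinker below 0.08 m).
It fails at once if the tin, spool, jar, mug or sunscreen is shifted by more than 30 mm (distance of any of tin, spool, jar, mug, sunscreen from where it was at the start of the episode above 0.03 m).
It also fails if it takes over 72 s, if anything falls off the work surface, if the arm or the gripper's body presses on something with over 40 N, if the wrist force passes 120 N, or if a joint passes its speed limit or range.

## Working session

There is one attempt and no reset: what is moved stays moved. The work goes in short steps, Python scripts to look and compute and a shell command to move; the robot and the scene stay as the last step left them, time stands still between calls to the robot, and variables do not carry over. Pictures are saved under pics/ and viewed, at most 10 in all, crops included, and the job is handed in when it is done.

```bash
mkdir -p pics
cat > h.py <<'E'
import numpy as np, cv2
from scipy.spatial.transform import Rotation as R
from cell import observe, get_image, sign_off, find_in, trace, place_of
def rot(c):
    o=np.array(c["orientation"],float)
    return o if o.shape==(3,3) else (R.from_rotvec(o) if o.size==3 else R.from_quat(o)).as_matrix()
def ray(c,p):
    u,v=p[0]*560,p[1]*420
    d=rot(c)@np.array([(u-c["cx"])/c["fx"],(v-c["cy"])/c["fy"],1]); return np.array(c["position"]),d/np.linalg.norm(d)
def onz(c,p,z):
    o,d=ray(c,p); return o+d*(z-o[2])/d[2]
def tri(rs):
    A=sum(np.eye(3)-np.outer(d,d) for o,d in rs); b=sum((np.eye(3)-np.outer(d,d))@o for o,d in rs)
    x=np.linalg.solve(A,b); return x,[np.linalg.norm((np.eye(3)-np.outer(d,d))@(x-o)) for o,d in rs]
def proj(c,X):
    q=rot(c).T@(np.array(X)-c["position"]); return [c["fx"]*q[0]/q[2]+c["cx"],c["fy"]*q[1]/q[2]+c["cy"]]
def save(c,n): cv2.imwrite("pics/"+n+".png",c["image"][:,:,::-1])
def cams(): return {n:get_image(n) for n in("side","top")}
E
python3 - <<'E'
from h import *
np.set_printoptions(precision=4,suppress=True)
C=cams()
im=np.vstack([C["side"]["image"],C["top"]["image"]])
for n in C:
    c=C[n]; save(c,n+"0"); print(n,c["position"],rot(c).tolist(),c["fx"],c["cx"],c["cy"])
for l in ["sounder","hinge","lid","handle","dish","stand","hook_left","hook_right","float","sinker","tin","spool","jar","mug","sunscreen"]:
    r={n:place_of(l,n) for n in C}
    for n in C: print(l,n,[(round(k["score"],2),(np.array(k["point"])*[560,420]).round(1).tolist()) for k in r[n][:4]])
    if r["side"] and r["top"]: print("   tri",*tri([ray(C[n],r[n][0]["point"]) for n in C]))
print(observe())
E
```

```text
side [-0.1101 -0.9653  0.8399] [[0.8334086955991291, -0.2790062767016958, 0.4770591615940467], [-0.5526036924223503, -0.4327096834450796, 0.7123141785574982], [0.007687991996780497, -0.8572734846091508, -0.514803911567445]] 492.2425351458135 281.3589805678561 208.01362559166475
top [0.3598 0.0181 1.5097] [[-0.006014806794742009, -0.9948111337334118, 0.10156096838483707], [-0.9998363713552598, 0.004250114486611914, -0.017583146532907885], [0.017060264193996075, -0.10165010933046084, -0.994673917753319]] 493.9745157254337 286.010214479399 207.25187257758074
sounder side [(0.57, [242.2, 217.6])]
sounder top [(0.64, [212.1, 201.2])]
   tri [ 0.5331  0.2191 -0.0031] [np.float64(0.001068842265220222), np.float64(0.001068842265220094)]
hinge side [(0.62, [261.2, 202.2]), (0.18, [416.8, 337.0])]
hinge top [(0.71, [210.1, 178.7])]
   tri [0.6007 0.2191 0.0325] [np.float64(0.0028467016332815883), np.float64(0.002846701633281736)]
lid side [(0.72, [260.0, 202.6]), (0.26, [306.6, 223.9])]
lid top [(0.94, [216.1, 176.5])]
   tri [0.598  0.2044 0.0402] [np.float64(0.006292425844952544), np.float64
[... 2097 characters left out ...]
0.61, [417.7, 334.9])]
sunscreen top [(0.57, [429.7, 175.7]), (0.44, [214.9, 179.5])]
   tri [ 0.6113 -0.4554  0.0055] [np.float64(0.0018879771237696292), np.float64(0.0018879771237696923)]
{'clock': 1.6, 'joints': array([-1.2056,  0.4345,  0.025 ,  1.5732, -0.0116,  1.134 , -0.0751]), 'dq': array([-0.0005, -0.0004,  0.0003, -0.0015, -0.0005, -0.0003,  0.0017]), 'joint_efforts': array([ -0.0004, -66.7681,   0.9835, -31.4808,  -0.0608,   0.0328,
         0.    ]), 'position': array([0.2818, 0.5579, 0.2268]), 'ee_rot': array([0.7282, 3.056 , 0.    ]), 'force': array([-0.3601, -0.0941,  0.4516]), 'ft_torque': array([ 0.0327, -0.    , -0.0214]), 'gripper_force': 0.0, 'width': 1.0020166637665417}
```

View pics/side0.png

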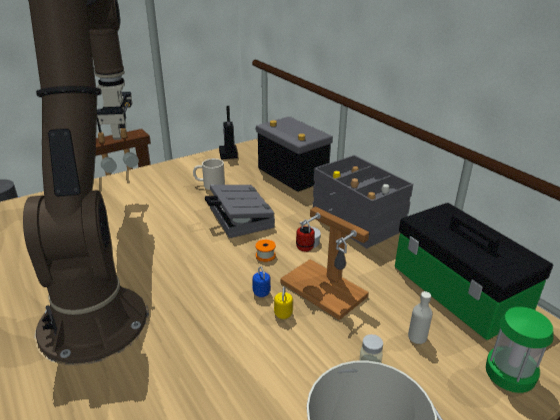

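View pics/top0.png

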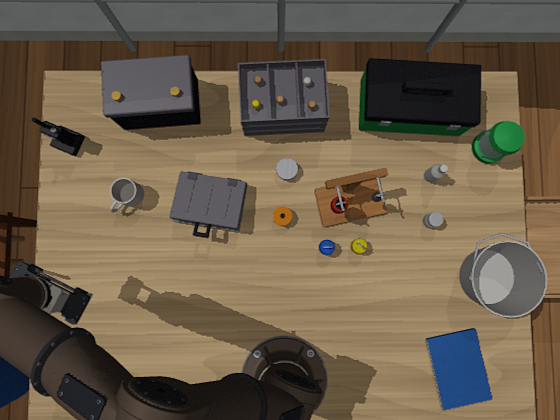

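The side view shows the sounder with its lid slightly ajar at about (240,208). The red float hangs at (305,238) on hook_left and the sinker at (340,258).
Float candidates are red hanging (305,238), blue standing (262,285), yellow standing (284,305) and the dark sinker (340,258). By the description I choose the red one, and I'll check it in a crop and fit the poses.

```bash
cat > fit.py <<'E'
from h import *
from scipy.optimize import least_squares
def pts_sounder(p):
    x,y,yaw,a=p; M=R.from_euler('z',yaw).as_matrix(); o=np.array([x,y,0])
    hin=o+M@[.072,0,.038]; L=R.from_euler('y',a).as_matrix()
    return dict(sounder=o,hinge=hin,dish=o+M@[-.015,-.045,.018],handle=hin+M@L@[-.175,0,.007],lid=hin)
def pts_stand(p):
    x,y,yaw=p; M=R.from_euler('z',yaw).as_matrix(); o=np.array([x,y,0])
    return {k:o+M@np.array(v) for k,v in dict(stand=[0,0,0],hook_left=[-.015,.056,.19],hook_right=[-.015,-.056,.19],float=[-.015,.056,.112],sinker=[-.015,-.056,.112]).items()}
def collect(labels,n=3):
    D=[]
    for i in range(n):
        for cam in("side","top"):
            c=get_image(cam)
            for l in labels:
                for k in place_of(l,cam): D.append((l,c,np.array(k["point"])*[560,420],k["score"]))
    return D
def fit(f,p0,D,gate=25):
    P=f(p0); D=[d for d in D if np.linalg.norm(np.array(proj(d[1],P[d[0]]))-d[2])<gate]
    def r(p):
        P=f(p); return np.concatenate([(np.array(proj(c,P[l]))-u)*s for l,c,u,s in D])
    s=least_squares(r,p0,loss="soft_l1"); 
    P=f(s.x)
    res={}
    for l,c,u,_ in D: res.setdefault((l,round(float(c["position"][2]),1)),[]).append((u-np.array(proj(c,P[l]))).round(1).tolist())
    return s.x,P,res
E
python3 - <<'E'
from fit import *
np.set_printoptions(precision=4,suppress=True)
for f,p0,ls in[(pts_sounder,[.533,.219,-.1,.2],["sounder","hinge","handle","dish"]),(pts_stand,[.53,-.205,.2],["stand","hook_left","hook_right","float","sinker"])]:
    x,P,res=fit(f,p0,collect(ls,2)); print(x,P)
    for k in res: print(k,res[k])
C=cams(); s=C["side"]["image"]; t=C["top"]["image"]
z=lambda im,r0,r1,c0,c1:cv2.resize(im[r0:r1,c0:c1],(400,300),interpolation=cv2.INTER_CUBIC)
out=np.vstack([np.hstack([z(s,195,285,270,390),z(s,170,245,190,290)]),np.hstack([z(t,160,235,305,405),z(t,165,240,160,260)])])
cv2.imwrite("pics/crop1.png",out[:,:,::-1])
E
```

```text
[ 0.5297  0.2226 -0.1517  0.2052] {'sounder': array([0.5297, 0.2226, 0.    ]), 'hinge': array([0.6009, 0.2117, 0.038 ]), 'dish': array([0.5081, 0.1804, 0.018 ]), 'handle': array([0.4329, 0.2374, 0.0805]), 'lid': array([0.6009, 0.2117, 0.038 ])}
('sounder', 0.8) [[-1.0, 0.1], [-1.3, 1.0]]
('hinge', 0.8) [[0.3, 0.7], [2.5, 1.8]]
('handle', 0.8) [[1.5, 0.4], [3.7, 0.4]]
('dish', 0.8) [[0.1, 0.6], [-1.9, 0.9]]
('sounder', 1.5) [[-1.9, 0.5]]
('hinge', 1.5) [[0.3, 0.1], [-3.2, -0.0]]
('handle', 1.5) [[-3.5, -0.5], [0.9, -2.0]]
[ 0.5306 -0.2038  0.2918] {'stand': array([ 0.5306, -0.2038,  0.    ]), 'hook_left': array([ 0.5002, -0.1545,  0.19  ]), 'hook_right': array([ 0.5324, -0.2618,  0.19  ]), 'float': array([ 0.5002, -0.1545,  0.112 ]), 'sinker': array([ 0.5324, -0.2618,  0.112 ])}
('stand', 0.8) [[4.1, -2.2], [0.5, 2.1]]
('hook_left', 0.8) [[5.1, 0.3], [3.7, 1.1], [4.0, 20.0]]
('hook_right', 0.8) [[1.0, -1.7], [0.9, -3.2]]
('float', 0.8) [[-0.7, 0.6], [1.3, -3.5]]
('sinker', 0.8) [[-1.0, 0.3], [-1.2, 0.5]]
('stand', 1.5) [[-0.9, 1.6], [0.1, 3.2]]
('hook_left', 1.5) [[-3.0, 3.0], [-4.5, 0.1]]
('hook_right', 1.5) [[0.2, -0.4], [-0.7, -0.1]]
('float', 1.5) [[-0.2, 0.3], [-4.1, 1.1]]
('sinker', 1.5) [[-0.1, 0.0], [5.9, -5.1], [1.7, 1.8]]
```

View pics/crop1.png

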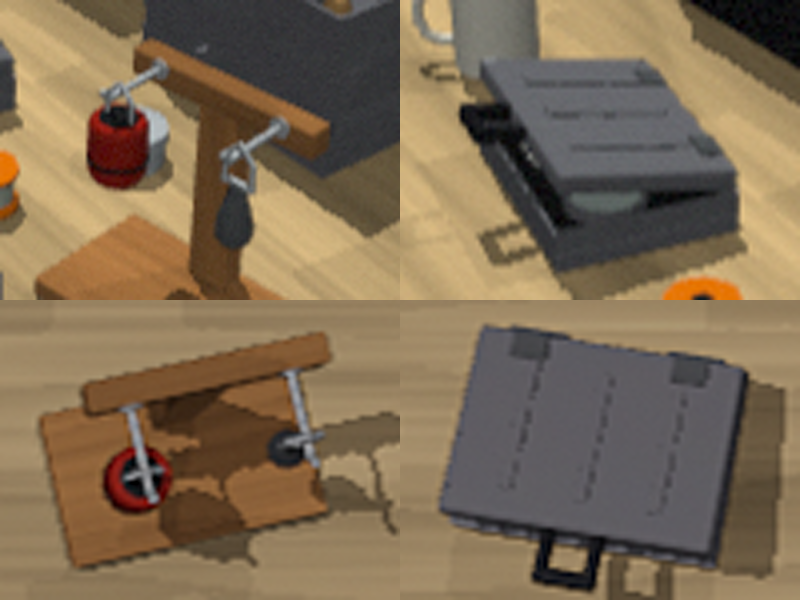

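The crop confirms the red float on the left hook at (118,150) and the dark pear sinker on the right hook at (235,210). The lid is ajar by about 12°. The network yaws are noisy, so I'll take yaw from the edges I can see.

Run:
```python
from fit import *
np.set_printoptions(precision=4,suppress=True)
c=get_image("top")
def W(px,py,z,ox,oy): return onz(c,[((px+.5)/4+ox)/560,((py-300+.5)/4+oy)/420],z)
S=lambda a,b,z:(W(*a,z,305,160),W(*b,z,305,160))
for n,(a,b) in dict(barrear=S((85,385),(325,335),.197),barfront=S((92,412),(330,365),.197),basefront=S((78,568),(328,515),.018),baseleft=S((42,415),(78,568),.018),hookL=S((128,408),(152,497),.193),hookR=S((293,374),(315,460),.193),floattop=S((137,480),(137,480),.168)).items(): print(n,a,b,np.degrees(np.arctan2((b-a)[1],(b-a)[0])))
S=lambda a,b,z:(W(*a,z,160,165),W(*b,z,160,165))
for n,(a,b) in dict(lidrear=S((485,326),(747,368),.056),front=S((443,508),(715,556),.085),handle=S((567,562),(567,562),.080)).items(): print(n,a-[0,0,0],b,np.degrees(np.arctan2((b-a)[1],(b-a)[0])))
D=collect(["sounder","hinge","handle","dish"],3)
for yaw in(-.15,):
  x,P,_=fit(lambda p:pts_sounder([p[0],p[1],yaw,p[2]]),[.531,.22,.2],D,12); print(x,P)
D=collect(["hook_left","hook_right","float","sinker","stand"],3)
x,P,_=fit(lambda p:pts_stand([p[0],p[1],.23]),[.531,-.204],D,9); print(x,P)
# masks of red float
for n in("top","side"):
    c=get_image(n); im=c["image"].astype(int)
    m=((im[...,0]>60)&(im[...,1]<.45*im[...,0])&(im[...,2]<.5*im[...,0])).astype(np.uint8)
    k,l,st,ce=cv2.connectedComponentsWithStats(m)
    for i in range(1,k):
        if st[i,4]>60: print(n,st[i],ce[i])
```

```text
barrear [ 0.5633 -0.1141  0.197 ] [ 0.5969 -0.277   0.197 ] -78.3476348401183
barfront [ 0.545  -0.1186  0.197 ] [ 0.5764 -0.2798  0.197 ] -78.97718004883947
basefront [ 0.4511 -0.1248  0.018 ] [ 0.4906 -0.3158  0.018 ] -78.3415647570985
baseleft [ 0.5681 -0.099   0.018 ] [ 0.4511 -0.1248  0.018 ] -167.529048985611
hookL [ 0.5482 -0.1433  0.193 ] [ 0.4879 -0.1585  0.193 ] -165.9161904765395
hookR [ 0.571  -0.2555  0.193 ] [ 0.5124 -0.2689  0.193 ] -167.12475341252716
floattop [ 0.502  -0.1517  0.168 ] [ 0.502  -0.1517  0.168 ] 0.0
lidrear [0.615  0.0056 0.056 ] [ 0.5827 -0.1895  0.056 ] -99.3968670693058
front [0.4768 0.0369 0.085 ] [ 0.441  -0.1596  0.085 ] -100.30415920855856
handle [ 0.4375 -0.0527  0.08  ] [ 0.4375 -0.0527  0.08  ] 0.0
[0.529  0.2261 0.28  ] {'sounder': array([0.529 , 0.2261, 0.    ]), 'hinge': array([0.6002, 0.2153, 0.038 ]), 'dish': array([0.5074, 0.1838, 0.018 ]), 'handle': array([0.4358, 0.2402, 0.0931]), 'lid': array([0.6002, 0.2153, 0.038 ])}
[ 0.5306 -0.2042] {'stand': array([ 0.5306, -0.2042,  0.    ]), 'hook_left': array([ 0.5032, -0.1531,  0.19  ]), 'hook_right': array([ 0.5288, -0.2621,  0.19  ]), 'float': array([ 0.5032, -0.1531,  0.112 ]), 'sinker': array([ 0.5288, -0.2621,  0.112 ])}
top [331 197  17  16 106] [338.3396 204.566 ]
side [296 228  18  18 231] [304.7706 237.7056]
```

```bash
cat >> h.py <<'E'
def plan(pos,yaw=None,Rt=None):
    """tool-down with tool y along world dir (−sin yaw, cos yaw); prints turn (share of 4deg), then shift (share of 20mm) after the turn"""
    s=observe(); Rc=R.from_rotvec(s["ee_rot"])
    if Rt is None:
        best=None
        for k in(0,np.pi):
            y=np.array([-np.sin(yaw+k),np.cos(yaw+k),0]); z=np.array([0,0,-1.]); Q=R.from_matrix(np.c_[np.cross(y,z),y,z])
            rv=(Rc.inv()*Q).as_rotvec()
            if best is None or np.linalg.norm(rv)<np.linalg.norm(best[0]): best=(rv,Q)
        rv,Q=best
    else: Q=Rt; rv=(Rc.inv()*Q).as_rotvec()
    d=np.array(pos)-s["position"]
    print("at",s["position"].round(4),"turn",(np.degrees(rv)/4).round(2),"shift",(Q.inv().apply(d)/.02).round(2),"axes",Q.as_matrix().round(2).tolist(),"clock",s["clock"])
E
python3 -c "
from h import *
plan([.435,.237,.15],-.165)"
```

```text
at [0.2819 0.5579 0.2267] turn [ 0.    0.   -4.34] shift [-10.19 -14.57   3.84] axes [[-0.99, 0.16, 0.0], [0.16, 0.99, 0.0], [0.0, 0.0, -1.0]] clock 7.35
```

```bash
python3 -m handwheel '[[0,0,0,0,0,-1],[0,0,0,0,0,-1],[0,0,0,0,0,-1],[0,0,0,0,0,-1],[-0.8,-1,0,0,0,-0.34],[-0.8,-1,0,0,0,0],[-0.8,-1,0,0,0,0],[-0.8,-1,0,0,0,0]]' 1; python3 -m handwheel '[[-0.7,-1,0,0,0,0],[-0.7,-1,0,0,0,0],[-0.7,-1,0,0,0,0],[-0.7,-1,0,0,0,0],[-0.7,-1,0,0,0,0],[-0.7,-1,0,0,0,0],[-0.7,-1,0,0,0,0],[-0.7,-1,0,0,0,0]]'; python3 -m handwheel '[[-0.7,-1,0.5,0,0,0],[-0.7,-1,0.8,0,0,0],[-0.2,-0.6,0.8,0,0,0],[0,0,0.8,0,0,0],[0,0,0.8,0,0,0],[0,0,0,0,0,0]]'
python3 - <<'E'
from h import *
c=get_image("side"); r=place_of("handle","side"); print([(k["score"],(np.array(k["point"])*[560,420]).round(1)) for k in r])
plan([.435,.237,.061],-.165)
print(proj(c,[.435,.237,.08]))
i=c["image"][140:260,150:310]; cv2.imwrite("pics/pre.png",cv2.resize(i,(800,600),interpolation=cv2.INTER_CUBIC)[:,:,::-1])
E
```

```text
clock: 8.02
position: [0.3318, 0.4671, 0.2267]
ee_rot: [0.258, 3.131, 0.0]
force: [0.9, -0.2, 0.7]
width: 1.002
gripper_force: 0.0
clock: 8.68
position: [0.416, 0.2908, 0.2269]
ee_rot: [0.259, 3.131, 0.001]
force: [0.8, 0.4, -0.4]
width: 0.997
gripper_force: 0.0
clock: 9.18
position: [0.4373, 0.2341, 0.1504]
ee_rot: [-0.26, -3.128, 0.004]
force: [-0.8, -0.3, -0.5]
width: 1.006
gripper_force: 0.0
[(0.53, array([414.2, 336.7]))]
at [0.4384 0.2353 0.1528] turn [-0.01 -0.01  0.  ] shift [0.18 0.05 4.59] axes [[-0.99, 0.16, 0.0], [0.16, 0.99, 0.0], [0.0, 0.0, -1.0]] clock 9.2833
[np.float64(210.85324338138875), np.float64(201.20132642596815)]
```

View pics/pre.png

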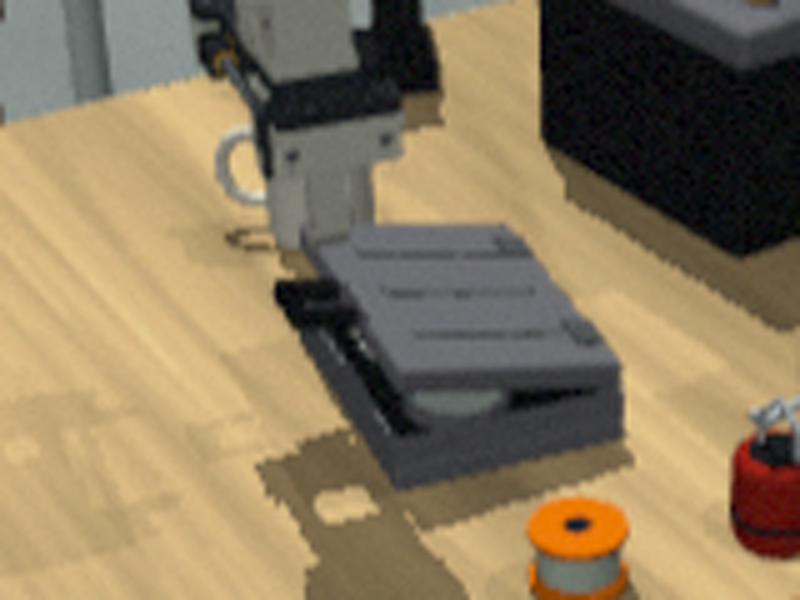

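The handle sits at crop (305,300), which is full-image (211,200). My estimate projects to (211,201), so they agree. I'll go down and pinch.

```bash
python3 -m handwheel '[[0.2,0,0.9,0,0,0],[0,0,0.9,0,0,0],[0,0,0.9,0,0,0],[0,0,0.9,0,0,0],[0,0,0.9,0,0,0],[0,0,0,0,0,0]]'; python3 -m handwheel '[[0,0,0,0,0,0],[0,0,0,0,0,0],[0,0,0,0,0,0],[0,0,0,0,0,0],[0,0,0,0,0,0],[0,0,0,0,0,0]]' 0 25; python3 -c "
from h import *
plan([.435,.237,.061],-.165); print(observe()['force'],observe()['ft_torque'])"
```

```text
clock: 9.78
position: [0.4338, 0.2359, 0.0613]
ee_rot: [-0.257, -3.129, 0.002]
force: [-0.9, -1.1, -0.8]
width: 1.001
gripper_force: 0.0
clock: 10.28
position: [0.4349, 0.2362, 0.0633]
ee_rot: [0.259, 3.13, 0.001]
force: [-0.6, 0.4, -0.1]
width: 0.615
gripper_force: 0.0
at [0.4349 0.2362 0.0633] turn [0.01 0.01 0.  ] shift [0.   0.04 0.11] axes [[-0.99, 0.16, 0.0], [0.16, 0.99, 0.0], [0.0, 0.0, -1.0]] clock 10.2833
[-0.63781403  0.36292653 -0.06051414] [-0.00356336  0.04422911 -0.00350317]
```

```bash
python3 -m handwheel '[[0,0,0,0,0,0],[0,0,0,0,0,0],[0,0,0,0,0,0],[0,0,0,0,0,0],[0,0,0,0,0,0]]' 0 25
python3 - <<'E'
from h import *
# arc: grasp point = TCP+19mm up. hinge (.6005,.213,.038), tool x = -sounder x
s=observe(); g=s["position"]+[0,0,.019]
yaw=-.165; ux=np.array([np.cos(yaw),np.sin(yaw)]); h=np.array([.6005,.2135])
dx=(g[:2]-h)@ux; dz=g[2]-.038; print("rel",dx,dz,np.hypot(dx,dz),np.degrees(np.arctan2(dz,-dx)))
r=np.hypot(dx,dz); a0=np.arctan2(dz,-dx)
a=a0; 
for k in range(40):
    n=a+np.radians(6)
    print(round(np.degrees(n),1),[round(float(r*(np.cos(n)-np.cos(a))/.02),2),round(float(-r*(np.sin(n)-np.sin(a))/.02),2)],end="; "); a=n
    if n>2.2: break
E
```

```text
clock: 10.7
position: [0.4346, 0.2363, 0.0628]
ee_rot: [0.258, 3.131, 0.001]
force: [-0.8, 1.1, 0.4]
width: 0.499
gripper_force: 25.0
rel -0.16735207907363084 0.04375552326828835 0.17297764071332605 14.652430750512789
20.7 [-0.27, -0.86]; 26.7 [-0.36, -0.83]; 32.7 [-0.45, -0.79]; 38.7 [-0.53, -0.74]; 44.7 [-0.6, -0.68]; 50.7 [-0.67, -0.61]; 56.7 [-0.73, -0.54]; 62.7 [-0.78, -0.46]; 68.7 [-0.82, -0.37]; 74.7 [-0.86, -0.28]; 80.7 [-0.88, -0.19]; 86.7 [-0.9, -0.1]; 92.7 [-0.91, -0.01]; 98.7 [-0.9, 0.09]; 104.7 [-0.89, 0.18]; 110.7 [-0.86, 0.27]; 116.7 [-0.83, 0.36]; 122.7 [-0.79, 0.45]; 128.7 [-0.74, 0.53];
```

Pinched: width 0.499 × 92 = 46 mm, and radius 173 mm is close to 175. I'll raise it along the arc.

```bash
python3 -m handwheel '[[-0.13,0,-0.43,0,0,0],[-0.14,0,-0.43,0,0,0],[-0.17,0,-0.42,0,0,0],[-0.19,0,-0.41,0,0,0],[-0.22,0,-0.4,0,0,0],[-0.23,0,-0.39,0,0,0],[-0.26,0,-0.38,0,0,0],[-0.27,0,-0.36,0,0,0]]'; python3 -m handwheel '[[-0.29,0,-0.35,0,0,0],[-0.31,0,-0.33,0,0,0],[-0.33,0,-0.32,0,0,0],[-0.34,0,-0.29,0,0,0],[-0.36,0,-0.28,0,0,0],[-0.37,0,-0.26,0,0,0],[-0.38,0,-0.24,0,0,0],[-0.4,0,-0.22,0,0,0]]'
cat > ang.py <<'E'
from h import *
s=observe(); g=s["position"]-.019*R.from_rotvec(s["ee_rot"]).as_matrix()[:,2]*1
yaw=-.165; ux=np.array([np.cos(yaw),np.sin(yaw)]); uy=np.array([-ux[1],ux[0]]); h=np.array([.6005,.2135])
dx=(g[:2]-h)@ux; dz=g[2]-.038; print("rel",dx,(g[:2]-h)@uy,dz,"r",np.hypot(dx,dz),"polar",np.degrees(np.arctan2(dz,-dx)),"F",s["force"].round(1),"T",s["ft_torque"].round(2),s["clock"])
E
python3 ang.py
```

```text
clock: 11.37
position: [0.466, 0.2307, 0.1275]
ee_rot: [-0.258, -3.129, 0.001]
force: [1.3, 3.7, -12.1]
width: 0.501
gripper_force: 25.0
clock: 12.03
position: [0.5197, 0.222, 0.173]
ee_rot: [-0.257, -3.127, 0.001]
force: [-6.0, 4.9, -7.6]
width: 0.498
gripper_force: 25.0
rel -0.08101600722187041 -0.004907034711182074 0.15403622457215727 r 0.17404238537384573 polar 62.25768300357715 F [-6.   4.9 -7.6] T [1.19 1.59 0.07] 12.0333
```

```bash
python3 -m handwheel '[[-0.41,0,-0.2,0,0,0],[-0.41,0,-0.17,0,0,0],[-0.42,0,-0.15,0,0,0],[-0.44,0,-0.13,0,0,0],[-0.44,0,-0.11,0,0,0],[-0.44,0,-0.08,0,0,0],[-0.45,0,-0.06,0,0,0],[-0.45,0,-0.04,0,0,0]]'; python3 -m handwheel '[[-0.45,0,-0.02,0,0,0],[-0.45,0,0,0,0,0],[-0.45,0,0.03,0,0,0],[-0.45,0,0.06,0,0,0],[-0.45,0,0.08,0,0,0],[-0.44,0,0.1,0,0,0],[-0.44,0,0.12,0,0,0],[-0.43,0,0.15,0,0,0]]'; python3 -m handwheel '[[-0.43,0,0.16,0,0,0],[-0.43,0,0.17,0,0,0],[0,0,0,0,0,0],[0,0,0,0,0,0]]';python3 ang.py
```

```text
clock: 12.7
position: [0.5881, 0.2108, 0.1929]
ee_rot: [-0.257, -3.128, -0.001]
force: [-9.0, 3.5, 3.6]
width: 0.502
gripper_force: 25.0
clock: 13.37
position: [0.6604, 0.1988, 0.184]
ee_rot: [0.258, 3.13, 0.002]
force: [-6.3, 2.7, 8.3]
width: 0.494
gripper_force: 25.0
clock: 13.7
position: [0.678, 0.1958, 0.1772]
ee_rot: [0.259, 3.129, 0.002]
force: [-4.4, 2.5, 7.0]
width: 0.495
gripper_force: 25.0
rel 0.07932584001856263 -0.004801198077683148 0.1582282084310102 r 0.17699930745044684 polar 116.62635540710163 F [-4.4  2.5  7. ] T [ 0.47  1.01 -0.01] 13.7
```

```bash
python3 -m handwheel '[[0,0,0,0,0,0],[0,0,0,0,0,0],[0,0,0,0,0,0],[0,0,0,0,0,0],[0,0,0,0,0,0],[0,0,0,0,0,0]]' 0.85;  python3 -m handwheel '[[0,0,-0.9,0,0,0],[0,0,-0.9,0,0,0],[0,0,-0.9,0,0,0],[0,0,-0.9,0,0,0],[0,0,-0.9,0,0,0],[0.9,0,-0.5,0,0,0],[0.9,0,0,0,0,0],[0.9,0,0,0,0,0]]'
cat > lid.py <<'E'
from fit import *
np.set_printoptions(precision=4,suppress=True)
D=collect(["handle","dish","hinge","sounder"],2)
x,P,res=fit(lambda p:pts_sounder([p[0],p[1],-.165,p[2]]),[.530,.222,1.75],D,40)
print(x,"lid deg",np.degrees(x[2]),P)
for k in res: print(k,res[k])
h=[(d[1],d[2]) for d in D if d[0]=="handle" and d[3]>.4]; print([(u.round(1)) for c,u in h])
t=tri([ray(c,u/[560,420]) for c,u in h]); print("handle tri",t)
C=cams()
i=C["side"]["image"][120:255,160:340]; j=C["top"]["image"][135:260,150:270]
cv2.imwrite("pics/lid%d.png"%(observe()["clock"]*10),np.hstack([cv2.resize(i,(450,337),interpolation=3),cv2.resize(j,(324,337),interpolation=3)])[:,:,::-1]); print(observe()["clock"])
E
python3 lid.py; python3 ang.py; ls pics
```

```text
clock: 14.2
position: [0.6768, 0.1955, 0.1748]
ee_rot: [0.259, 3.131, -0.0]
force: [0.2, -0.3, -0.7]
width: 0.835
gripper_force: 0.0
clock: 14.87
position: [0.6233, 0.2046, 0.2755]
ee_rot: [0.259, 3.129, 0.001]
force: [0.4, 0.1, 0.9]
width: 0.852
gripper_force: 0.0
[0.5299 0.2207 1.7748] lid deg 101.68661029495772 {'sounder': array([0.5299, 0.2207, 0.    ]), 'hinge': array([0.6009, 0.2088, 0.038 ]), 'dish': array([0.5077, 0.1787, 0.018 ]), 'handle': array([0.6426, 0.2019, 0.208 ]), 'lid': array([0.6009, 0.2088, 0.038 ])}
('handle', 0.8) [[-0.0, 1.6], [1.0, 3.4]]
('dish', 0.8) [[-0.7, -1.3], [0.7, -0.5]]
('hinge', 0.8) [[1.4, 0.8], [0.2, 0.7]]
('sounder', 0.8) [[-1.3, -2.1], [-3.3, -0.7]]
('handle', 1.5) [[4.2, 24.7]]
('dish', 1.5) [[-0.3, -1.1], [2.2, -2.0]]
('hinge', 1.5) [[-0.4, 1.9], [-3.0, -0.4]]
[array([274. , 153.3]), array([236.6, 218.4]), array([212.5, 176.5]), array([275. , 155.2])]
handle tri (array([0.5739, 0.1673, 0.166 ]), [np.float64(0.0724011879614951), np.float64(0.1529026496919674), np.float64(0.02920913501441353), np.float64(0.06951108566039023)])
15.9667
rel 0.02404735312638442 -0.004969289820544909 0.25576739932287396 r 0.25689538288722025 polar 95.37118244028773 F [-0.4  0.2  0.8] T [ 0.01 -0.05 -0.01] 15.9667
crop1.png
lid159.png
pre.png
side0.png
top0.png
```

```bash
python3 -m handwheel '[[0.8,-1,-0.5,0,0,0],[0.8,-1,0,0,0,0],[0.8,-1,0,0,0,0],[0.5,-1,0,0,0,0],[0,-1,0,0,0,0],[0,-1,0,0,0,0],[0,-1,0,0,0,0],[0,-1,0,0,0,0]]' 1 ; python3 lid.py; mv pics/lid1[67]*.png pics/lidA.png; python3 -c "
from h import *
plan([.5025,-.1525,.25],.225)"
```

```text
clock: 16.63
position: [0.5397, 0.0554, 0.285]
ee_rot: [0.259, 3.13, 0.0]
force: [-0.4, 0.7, -0.4]
width: 1.001
gripper_force: 0.0
[0.5279 0.2234 1.756 ] lid deg 100.61039028527031 {'sounder': array([0.5279, 0.2234, 0.    ]), 'hinge': array([0.599 , 0.2115, 0.038 ]), 'dish': array([0.5057, 0.1814, 0.018 ]), 'handle': array([0.6375, 0.2051, 0.2087]), 'lid': array([0.599 , 0.2115, 0.038 ])}
('handle', 0.8) [[2.7, 1.1], [0.6, 0.3]]
('dish', 0.8) [[-1.0, 2.4], [-1.8, 1.6]]
('hinge', 0.8) [[1.0, 0.7], [-1.0, -3.0]]
('sounder', 0.8) [[0.1, 1.3], [-1.6, 2.6]]
('handle', 1.5) [[-2.6, 0.3], [-1.7, 1.1]]
('dish', 1.5) [[1.1, -3.3], [3.0, -1.1]]
('hinge', 1.5) [[-0.3, -2.3], [1.4, 1.2]]
('sounder', 1.5) [[-1.7, -1.1], [-0.6, 0.4]]
[array([274.8, 152.6]), array([204.4, 153.9]), array([272.7, 151.8]), array([261.5, 202.2]), array([205.3, 154.7])]
handle tri (array([0.6396, 0.2162, 0.148 ]), [np.float64(0.04928367200465839), np.float64(0.010952851916273886), np.float64(0.05049287259347399), np.float64(0.11269601062189806), np.float64(0.008005260346583321)])
17.7333
at [0.5399 0.0563 0.2847] turn [ 0.    0.   -5.58] shift [ 4.15 -9.76  1.74] axes [[-0.97, -0.22, 0.0], [-0.22, 0.97, 0.0], [-0.0, 0.0, -1.0]] clock 17.7333
```

View pics/lidA.png

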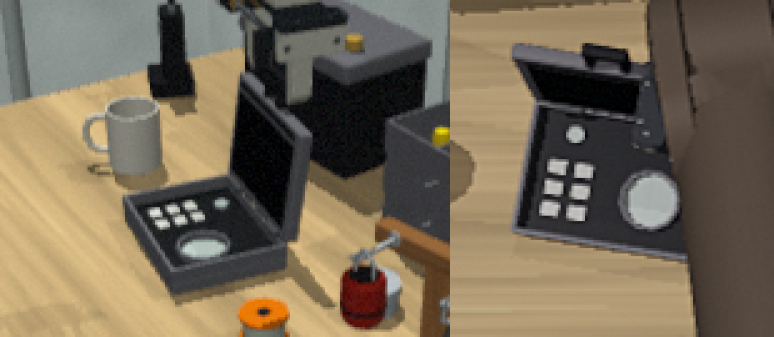

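The lid now stands near 100.6° and sprang back about 13°. I'll re-grip and push about 4.5° further than before, to a held polar angle of about 121°.

```bash
python3 -m handwheel '[[0,1,0,0,0,0],[0,1,0,0,0,0],[0,1,0,0,0,0],[0,1,0,0,0,0],[-0.8,1,0,0,0,0],[-0.8,1,0,0,0,0],[-0.8,1,0,0,0,0],[-0.8,0.6,0,0,0,0]]'; python3 -c "
from h import *
plan([.6385,.2045,.190],-.165)"
```

```text
clock: 18.4
position: [0.6285, 0.1985, 0.2845]
ee_rot: [-0.255, -3.131, -0.002]
force: [-0.6, 0.4, 1.0]
width: 0.995
gripper_force: 0.0
at [0.6285 0.1985 0.2845] turn [ 0.02 -0.01  0.04] shift [-0.44  0.38  4.73] axes [[-0.99, 0.16, 0.0], [0.16, 0.99, 0.0], [0.0, 0.0, -1.0]] clock 18.4
```

```bash
python3 -m handwheel '[[-0.44,0.38,0.5,0,0,0],[0,0,0.9,0,0,0],[0,0,0.9,0,0,0],[0,0,0.9,0,0,0],[0,0,0.9,0,0,0],[0,0,0.6,0,0,0],[0,0,0,0,0,0],[0,0,0,0,0,0]]'; python3 -m handwheel '[[0,0,0,0,0,0],[0,0,0,0,0,0],[0,0,0,0,0,0],[0,0,0,0,0,0],[0,0,0,0,0,0],[0,0,0,0,0,0],[0,0,0,0,0,0],[0,0,0,0,0,0]]' 0 25;python3 -m handwheel '[[0,0,0,0,0,0],[0,0,0,0,0,0],[0,0,0,0,0,0],[0,0,0,0,0,0]]' ; python3 ang.py
python3 - <<'E'
import numpy as np
for a,b in zip((103,106,109,112,115,118,121),(106,109,112,115,118,121,124)):
    f=np.radians; print(b,round(.175*(np.cos(f(b))-np.cos(f(a)))/.02,2),round(-.175*(np.sin(f(b))-np.sin(f(a)))/.02,2))
E
```

```text
clock: 19.07
position: [0.6378, 0.2017, 0.1905]
ee_rot: [-0.259, -3.13, 0.001]
force: [-0.1, 0.3, 1.4]
width: 1.0
gripper_force: 0.0
clock: 19.73
position: [0.638, 0.2023, 0.1909]
ee_rot: [0.258, 3.131, 0.001]
force: [-0.1, 1.3, -0.2]
width: 0.501
gripper_force: 25.0
clock: 20.07
position: [0.638, 0.2022, 0.1909]
ee_rot: [0.258, 3.131, 0.001]
force: [-0.1, 1.5, 0.2]
width: 0.5
gripper_force: 25.0
rel 0.038882418420345254 -0.005013470045686765 0.1718666350519082 r 0.17621005279574886 polar 102.74777030272952 F [-0.1  1.5  0.2] T [ 0.44 -0.05 -0.03] 20.0667
106 -0.44 0.11
109 -0.44 0.14
112 -0.43 0.16
115 -0.42 0.18
118 -0.41 0.2
121 -0.4 0.23
124 -0.39 0.25
```

```bash
python3 -m handwheel '[[-0.44,0,0.11,0,0,0],[-0.44,0,0.14,0,0,0],[-0.43,0,0.16,0,0,0],[-0.42,0,0.18,0,0,0],[-0.41,0,0.2,0,0,0],[-0.4,0,0.23,0,0,0],[0,0,0,0,0,0],[0,0,0,0,0,0]]'; python3 ang.py
```

```text
clock: 20.73
position: [0.6897, 0.1936, 0.171]
ee_rot: [0.259, 3.129, 0.002]
force: [-2.0, 1.5, 8.1]
width: 0.496
gripper_force: 25.0
rel 0.09124526146357169 -0.0049546132528872425 0.1519981981880178 r 0.17728268384689888 polar 120.976599541413 F [-2.   1.5  8.1] T [0.5  0.47 0.01] 20.7333
```

```bash
python3 -m handwheel '[[0,0,0,0,0,0],[0,0,0,0,0,0],[0,0,0,0,0,0],[0,0,0,0,0,0],[0,0,0,0,0,0],[0,0,0,0,0,0]]' 1;  python3 -m handwheel '[[0,0,-0.9,0,0,0],[0,0,-1,0,0,0],[0,0,-1,0,0,0],[0,0,-1,0,0,0],[0,0,-1,0,0,0],[0.6,-0.6,-1,0,0,-1],[0.9,-0.9,0,0,0,-1],[0.9,-0.9,0,0,0,-1]]';python3 -m handwheel '[[1,-1,0,0,0,-1],[1,-1,0,0,0,-1],[1,-1,0,0,0,-0.58],[0.8,-1,0,0,0,0],[0.8,-1,0,0,0,0],[0.8,-1,0,0,0,0],[0.8,-1,0,0,0,0],[0,-1,0,0,0,0]]'; python3 -c "
from h import *
plan([.5025,-.1525,.25],.225)"
```

```text
clock: 21.23
position: [0.6881, 0.1932, 0.1701]
ee_rot: [-0.259, -3.131, 0.0]
force: [-0.3, -0.0, -0.0]
width: 0.888
gripper_force: 0.0
clock: 21.9
position: [0.6362, 0.1504, 0.2896]
ee_rot: [-0.078, 3.138, 0.001]
force: [0.3, 0.1, -0.5]
width: 1.0
gripper_force: 0.0
clock: 22.57
position: [0.5411, -0.0302, 0.2889]
ee_rot: [0.35, -3.122, 0.0]
force: [0.7, -0.4, 0.3]
width: 0.999
gripper_force: 0.0
at [ 0.5411 -0.0302  0.2889] turn [-0.   -0.01 -0.02] shift [ 3.24 -5.53  1.94] axes [[-0.97, -0.22, 0.0], [-0.22, 0.97, 0.0], [-0.0, 0.0, -1.0]] clock 22.5667
```

```bash
python3 -m handwheel '[[0.4,-0.7,0,0,0,0],[0.4,-0.7,0,0,0,0],[0.4,-0.7,0,0,0,0],[0.4,-0.7,0,0,0,0],[0.4,-0.7,0,0,0,0],[0.4,-0.7,0,0,0,0],[0.4,-0.7,0,0,0,0],[0.44,-0.63,0,0,0,0]]' 1; python3 lid.py | grep -v tri
python3 - <<'E'
from fit import *
plan([.5025,-.1525,.140],.225)
D=collect(["float","hook_left"],2)
x,P,res=fit(lambda p:pts_stand([p[0],p[1],.225]),[.5305,-.204],D,9); print(x,P["float"],res)
E
```

```text
clock: 23.23
position: [0.5046, -0.1515, 0.2885]
ee_rot: [-0.352, 3.121, -0.0]
force: [-0.1, 0.1, 0.0]
width: 0.999
gripper_force: 0.0
[0.5299 0.224  1.8858] lid deg 108.05030656266194 {'sounder': array([0.5299, 0.224 , 0.    ]), 'hinge': array([0.6009, 0.2122, 0.038 ]), 'dish': array([0.5077, 0.1821, 0.018 ]), 'handle': array([0.661 , 0.2022, 0.2022]), 'lid': array([0.6009, 0.2122, 0.038 ])}
('handle', 0.8) [[-1.4, 2.2], [1.8, 1.1]]
('dish', 0.8) [[-2.0, 2.2], [18.4, -17.9], [-1.7, -1.4]]
('hinge', 0.8) [[0.5, 0.5], [2.9, 2.0]]
('sounder', 0.8) [[-1.5, -1.6], [3.9, 2.6]]
('handle', 1.5) [[-0.4, 0.4], [-0.1, -0.4]]
('dish', 1.5) [[2.1, -0.3], [5.9, -2.3]]
('hinge', 1.5) [[2.3, -0.1], [-3.2, 0.9]]
('sounder', 1.5) [[-1.3, 0.4], [-0.1, -0.7]]
[array([277.6, 154.3]), array([343.8, 239.4]), array([208.2, 145.9]), array([280.8, 153.2]), array([208.5, 145.1])]
24.3333
at [ 0.5048 -0.1506  0.2883] turn [ 0.    0.   -0.01] shift [ 0.14 -0.07  7.42] axes [[-0.97, -0.22, 0.0], [-0.22, 0.97, 0.0], [-0.0, 0.0, -1.0]] clock 24.3333
[ 0.53000807 -0.20132836] [ 0.5028922  -0.15008649  0.112     ] {('float', 0.8): [[-0.3, -0.3], [0.2, -2.4]], ('hook_left', 0.8): [[2.3, 2.7], [1.4, 2.2]], ('float', 1.5): [[0.8, 1.6], [0.7, -0.7]], ('hook_left', 1.5): [[-2.0, 1.6], [-2.8, -0.2]]}
```

```bash
python3 -m handwheel '[[0.14,0,0.9,0,0,0],[0,0,1,0,0,0],[0,0,1,0,0,0],[0,0,1,0,0,0],[0,0,1,0,0,0],[0,0,1,0,0,0],[0,0,0.9,0,0,0],[0,0,0.6,0,0,0]]'
python3 - <<'E'
from h import *
c=get_image("side"); plan([.5025,-.151,.140],.225); print(observe()["force"])
cv2.imwrite("pics/fl.png",cv2.resize(c["image"][180:300,250:410],(800,600),interpolation=3)[:,:,::-1])
E
```

```text
clock: 25.6
position: [0.5014, -0.1509, 0.1386]
ee_rot: [0.352, -3.12, -0.001]
force: [-0.6, 0.9, 0.2]
width: 1.002
gripper_force: 0.0
at [ 0.5005 -0.1507  0.137 ] turn [ 0.02 -0.06 -0.  ] shift [-0.1  -0.04 -0.15] axes [[-0.97, -0.22, 0.0], [-0.22, 0.97, 0.0], [-0.0, 0.0, -1.0]] clock 25.65
[-1.16051417  0.5215575  -0.35078009]
```

View pics/fl.png

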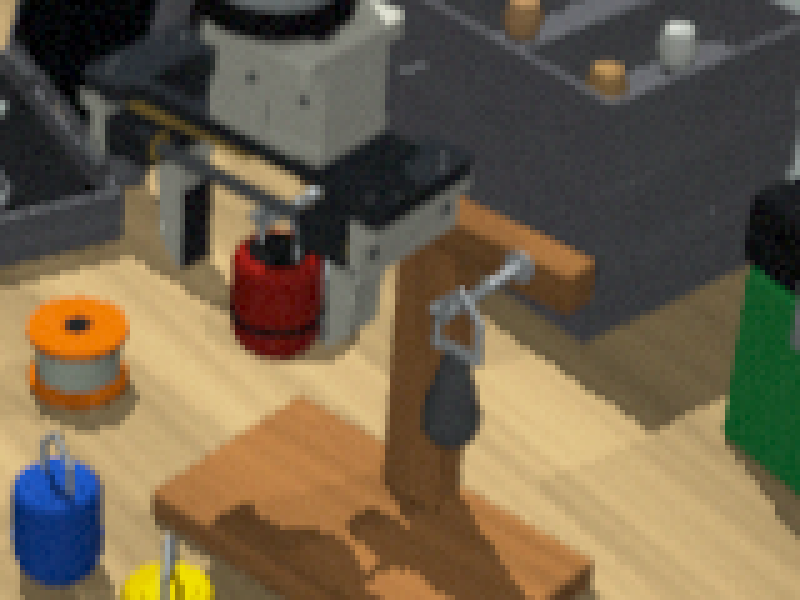

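The float is between the fingers at crop (277,290), with no contact. I'll close gently.

```bash
python3 -m handwheel '[[0,0,-0.15,0,0,0],[0,0,0,0,0,0],[0,0,0,0,0,0],[0,0,0,0,0,0],[0,0,0,0,0,0],[0,0,0,0,0,0],[0,0,0,0,0,0],[0,0,0,0,0,0]]' 0 15; python3 -m handwheel '[[0,0,0,0,0,0],[0,0,0,0,0,0],[0,0,0,0,0,0],[0,0,0,0,0,0]]'; python3 -m handwheel '[[0,0,-0.2,0,0,0],[0,0,-0.2,0,0,0],[0,0,-0.2,0,0,0],[0,0,-0.1,0,0,0],[0,0,0,0,0,0],[0,0,0,0,0,0]]'
```

```text
clock: 26.32
position: [0.5022, -0.1514, 0.1435]
ee_rot: [-0.352, 3.121, -0.001]
force: [-0.1, -1.7, 0.3]
width: 0.504
gripper_force: 14.8
clock: 26.65
position: [0.5023, -0.1513, 0.1434]
ee_rot: [-0.352, 3.121, -0.0]
force: [0.1, -1.1, 1.0]
width: 0.502
gripper_force: 14.9
clock: 27.15
position: [0.5022, -0.1511, 0.1575]
ee_rot: [-0.352, 3.121, 0.0]
force: [0.1, -0.4, -0.8]
width: 0.503
gripper_force: 14.8
```

```bash
python3 -m handwheel '[[0.3,0,0,0,0,0],[0.3,0,0,0,0,0],[0.3,0,0,0,0,0],[0.3,0,0,0,0,0],[0.4,0,0,0,0,0],[0.4,0,0,0,0,0],[0.4,0,0,0,0,0],[0,0,0,0,0,0]]'
python3 - <<'E'
from h import *
c=get_image("side"); s=observe(); print(s["position"],s["force"],s["gripper_force"])
cv2.imwrite("pics/fl2.png",cv2.resize(c["image"][180:300,250:410],(800,600),interpolation=3)[:,:,::-1])
E
```

```text
clock: 27.82
position: [0.4532, -0.1625, 0.1573]
ee_rot: [0.35, -3.121, -0.0]
force: [-0.3, -0.5, -0.7]
width: 0.506
gripper_force: 14.8
[ 0.45437474 -0.16215727  0.15740969] [-0.57741242  0.49245651 -1.84356174] 14.766359539353289
```

View pics/fl2.png

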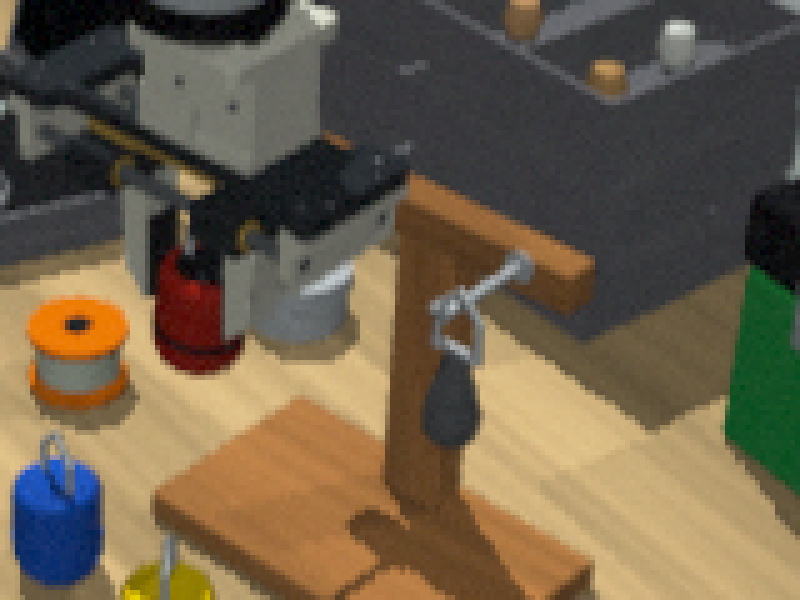

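```bash
python3 -m handwheel '[[0.3,0,-0.6,0,0,0],[0,0,-0.9,0,0,0],[0,0,-0.9,0,0,0],[0,0,0,0,0,0]]'
cat > dish.py <<'E'
from h import *
c=get_image("top"); r=place_of("dish","top"); g=cv2.cvtColor(c["image"],cv2.COLOR_RGB2GRAY)
u=proj(c,[.5077,.181,.018]); x0,y0=int(u[0])-16,int(u[1])-16
s=g[y0:y0+33,x0:x0+33]; _,m=cv2.threshold(s,0,255,cv2.THRESH_OTSU)
k,l,st,ce=cv2.connectedComponentsWithStats(m); i=1+np.argmax(st[1:,4])
print("blob",st[i],ce[i]+[x0,y0],"pred",u,"world",onz(c,(ce[i]+[x0+.5,y0+.5])/[560,420],.02))
print([(k["score"],onz(c,k["point"],.018)) for k in r])
E
python3 dish.py
python3 - <<'E'
from h import *
C={}
for i in range(2):
  for n in("side","top"):
    c=get_image(n)
    for k in place_of("float",n):
        p=np.array(k["point"])*[560,420]; 
        if np.linalg.norm(p-proj(c,observe()["position"]-[0,0,.031]))<12: C.setdefault(n,[]).append(ray(c,k["point"])); print(n,p-proj(c,observe()["position"]-[0,0,.0314]))
print("foot vs tcp",[tri([a,b])[0]-observe()["position"] for a,b in zip(C.get("side",[]),C.get("top",[]))])
c=get_image("side"); 
for k in place_of("dish","side"): print("dish side",k["score"],onz(c,k["point"],.018))
plan([.5077,.181,.20],.225)
E
```

```text
clock: 28.2
position: [0.4516, -0.1636, 0.2083]
ee_rot: [-0.352, 3.117, -0.002]
force: [1.5, -0.5, 0.0]
width: 0.503
gripper_force: 14.8
blob [  9   7  19  21 295] [224.51186441 209.28135593] pred [np.float64(223.5317025021663), np.float64(208.97019236513069)] world [0.50501747 0.17629796 0.02      ]
[(0.82, array([0.51244473, 0.16996549, 0.018     ])), (0.73, array([0.60578786, 0.21736853, 0.018     ]))]
side [-2.30029458  1.01762814]
side [-0.39765935 -0.9011865 ]
foot vs tcp []
dish side 0.77 [0.49724114 0.176877   0.018     ]
at [ 0.4494 -0.1631  0.2051] turn [ 0.   -0.01 -0.  ] shift [-6.68 16.12  0.25] axes [[-0.97, -0.22, 0.0], [-0.22, 0.97, 0.0], [-0.0, 0.0, -1.0]] clock 28.8
```

```bash
python3 -m handwheel '[[-0.4,0.9,0,0,0,0],[-0.4,0.95,0,0,0,0],[-0.4,0.95,0,0,0,0],[-0.4,0.95,0,0,0,0],[-0.4,0.95,0,0,0,0],[-0.4,0.95,0,0,0,0],[-0.4,0.95,0,0,0,0],[-0.4,0.95,0,0,0,0]]';  python3 -m handwheel '[[-0.4,0.95,0,0,0,0],[-0.4,0.95,0,0,0,0],[-0.4,0.95,0,0,0,0],[-0.4,0.95,0,0,0,0],[-0.4,0.95,0,0,0,0],[-0.4,0.95,0,0,0,0],[-0.4,0.95,0,0,0,0],[-0.4,0.95,0,0,0,0]]'; python3 -m handwheel '[[-0.2,0.88,0.5,0,0,0],[0,0,0.9,0,0,0],[0,0,0.9,0,0,0],[0,0,0.9,0,0,0],[0,0,0.9,0,0,0],[0,0,0,0,0,0]]'
python3 - <<'E'
from h import *
plan([.5063,.179,.060],.225); p=observe()["position"]
c=get_image("side")
for k in place_of("float","side"): print(k["score"],np.array(k["point"])*[560,420],proj(c,p-[0,0,.0314]))
for k in place_of("dish","side"): print("dish side",k["score"],np.array(k["point"])*[560,420],proj(c,[.5063,.179,.018]))
cv2.imwrite("pics/pl.png",cv2.resize(c["image"][130:250,170:330],(800,600),interpolation=3)[:,:,::-1])
E
```

```text
clock: 29.47
position: [0.4783, -0.0007, 0.2053]
ee_rot: [-0.352, 3.122, 0.0]
force: [1.1, 0.0, -1.9]
width: 0.5
gripper_force: 14.8
clock: 30.13
position: [0.5069, 0.1617, 0.2052]
ee_rot: [0.352, -3.122, 0.0]
force: [-0.0, 0.6, -1.2]
width: 0.506
gripper_force: 14.8
clock: 30.63
position: [0.5047, 0.178, 0.1202]
ee_rot: [0.352, -3.117, 0.003]
force: [-0.9, -0.5, -1.6]
width: 0.507
gripper_force: 14.8
at [0.5047 0.178  0.1202] turn [-0.02 -0.08 -0.  ] shift [-0.09  0.03  3.01] axes [[-0.97, -0.22, 0.0], [-0.22, 0.97, 0.0], [-0.0, 0.0, -1.0]] clock 30.6333
0.92 [261.016 294.294] [np.float64(240.141188424546), np.float64(200.6658169630094)]
0.68 [281.176 313.782] [np.float64(240.141188424546), np.float64(200.6658169630094)]
0.56 [237.496 199.206] [np.float64(240.141188424546), np.float64(200.6658169630094)]
0.51 [309.624 241.92 ] [np.float64(240.141188424546), np.float64(200.6658169630094)]
dish side 0.76 [239.12  218.484] [np.float64(241.21764113097993), np.float64(220.0567121449149)]
```

View pics/pl.png

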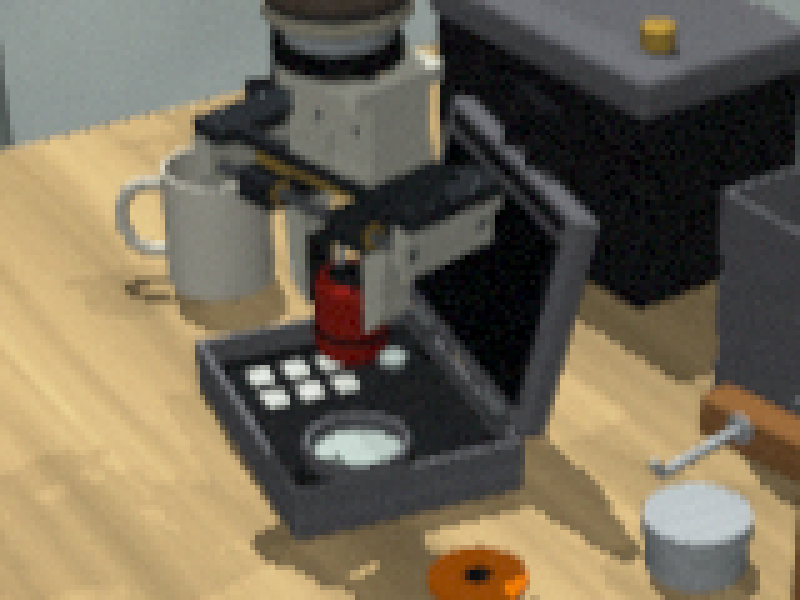

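The dish floor is at crop (357,445), which is (241,219) and matches the target (241,220). The float hangs upright directly above it. I'll lower it, slowly at the end.

```bash
python3 -m handwheel '[[-0.09,0.03,0.6,0,0,0],[0,0,0.7,0,0,0],[0,0,0.7,0,0,0],[0,0,0.6,0,0,0],[0,0,0.5,0,0,0],[0,0,0,0,0,0],[0,0,0,0,0,0]]';  python3 -m handwheel '[[0,0,0.07,0,0,0],[0,0,0.07,0,0,0],[0,0,0.06,0,0,0],[0,0,0,0,0,0]]'; python3 -m handwheel '[[0,0,0.05,0,0,0],[0,0,0.05,0,0,0],[0,0,0,0,0,0]]'
```

```text
clock: 31.37
position: [0.5087, 0.1798, 0.0618]
ee_rot: [-0.352, 3.122, 0.0]
force: [-0.3, -0.4, -0.1]
width: 0.506
gripper_force: 14.8
clock: 31.7
position: [0.5085, 0.1798, 0.0575]
ee_rot: [-0.352, 3.121, 0.0]
force: [-0.1, 0.4, -0.4]
width: 0.506
gripper_force: 14.8
clock: 31.95
position: [0.5083, 0.1797, 0.0552]
ee_rot: [0.352, -3.122, 0.0]
force: [0.2, -0.4, -0.6]
width: 0.507
gripper_force: 14.8
```

```bash
python3 -m handwheel '[[0.05,0,0.06,0,0,0],[0,0,0.06,0,0,0],[0,0,0,0,0,0],[0,0,0,0,0,0]]';  python3 -m handwheel '[[0,0,0.06,0,0,0],[0,0,0.06,0,0,0],[0,0,0,0,0,0],[0,0,0,0,0,0]]'; python3 -m handwheel '[[0,0,0.06,0,0,0],[0,0,0,0,0,0],[0,0,0,0,0,0]]'
```

```text
clock: 32.28
position: [0.5073, 0.1795, 0.0528]
ee_rot: [0.352, -3.122, 0.0]
force: [-0.4, -0.9, -1.6]
width: 0.505
gripper_force: 14.8
clock: 32.62
position: [0.5074, 0.1795, 0.0505]
ee_rot: [0.352, -3.122, -0.0]
force: [-0.7, -0.0, -0.9]
width: 0.503
gripper_force: 14.8
clock: 32.87
position: [0.508, 0.18, 0.0499]
ee_rot: [-0.352, 3.12, 0.001]
force: [-0.9, 0.6, 4.3]
width: 0.498
gripper_force: 14.9
```

Contact is 4 N at exactly the expected height. I'll release and rise.

```bash
python3 -m handwheel '[[0,0,0,0,0,0],[0,0,0,0,0,0],[0,0,0,0,0,0],[0,0,0,0,0,0],[0,0,0,0,0,0]]' 0.75; python3 -m handwheel '[[0,0,-0.3,0,0,0],[0,0,-0.7,0,0,0],[0,0,-1,0,0,0],[0,0,-1,0,0,0],[0,0,-1,0,0,0],[0,0,-1,0,0,0],[0,0,-1,0,0,0],[0,0,-1,0,0,0]]';  python3 -m handwheel '[[0,-1,-1,0,0,0],[0,-1,-1,0,0,0],[0,-1,0,0,0,0],[0,-1,0,0,0,0],[0,-1,0,0,0,0],[0,-1,0,0,0,0],[0,-1,0,0,0,0],[0,-1,0,0,0,0]]'; python3 -m handwheel '[[0,-1,0,0,0,0],[0,-1,0,0,0,0],[0,-1,0,0,0,0],[0,-1,0,0,0,0],[0,-1,0,0,0,0],[0,-1,0,0,0,0],[0,0,0,0,0,0]]'
python3 - <<'E'
from fit import *
D=collect(["handle","dish","hinge","sounder"],5)
for yaw in(None,-.165):
  if yaw is None: x,P,res=fit(pts_sounder,[.53,.222,-.165,1.85],D,8)
  else: x,P,res=fit(lambda p:pts_sounder([p[0],p[1],yaw,p[2]]),[.530,.222,1.85],D,8)
  print(x,np.degrees(x[-1]),P["dish"],P["handle"])
H={}
for l,c,u,s in D:
  if l=="handle" and np.linalg.norm(u-proj(c,P["handle"]))<10: H.setdefault(round(c["position"][2],1),[]).append((c,u))
rs=[]
for k in H:
  m=np.median([u for c,u in H[k]],0); rs.append(ray(H[k][0][0],m/[560,420])); print(k,m,len(H[k]))
print("handle tri",tri(rs))
C=cams(); 
for n in C: print(n,[(round(k["score"],2),(np.array(k["point"])*[560,420]).round(1)) for k in place_of("float",n)],proj(C[n],[.508,.18,.018]))
i=C["side"]["image"][125:260,165:345]; j=C["top"]["image"][125:230,160:260]
cv2.imwrite("pics/fin.png",np.vstack([np.hstack([cv2.resize(i,(440,330),interpolation=3),cv2.resize(j,(314,330),interpolation=3)])])[:,:,::-1]); print(observe()["clock"])
E
```

```text
clock: 33.28
position: [0.5073, 0.1795, 0.0492]
ee_rot: [0.352, -3.122, 0.0]
force: [0.6, 0.0, -0.2]
width: 0.743
gripper_force: 0.0
clock: 33.95
position: [0.5072, 0.1794, 0.1908]
ee_rot: [-0.352, 3.122, 0.0]
force: [1.0, -0.0, 0.7]
width: 0.755
gripper_force: 0.0
clock: 34.62
position: [0.543, 0.0226, 0.2298]
ee_rot: [-0.352, 3.122, 0.0]
force: [-0.1, 0.7, -0.1]
width: 0.749
gripper_force: 0.0
clock: 35.2
position: [0.5698, -0.0985, 0.2297]
ee_rot: [-0.344, 3.123, -0.004]
force: [-0.3, -0.7, -0.6]
width: 0.752
gripper_force: 0.0
[ 0.52834962  0.22120602 -0.15454555  1.88383237] 107.93564382532637 [0.50660149 0.17905132 0.018     ] [0.65932064 0.20080233 0.20233989]
[0.52873369 0.22178481 1.8807404 ] 107.75848700259496 [0.50654606 0.17985977 0.018     ] [0.65898274 0.20009654 0.20252632]
0.8 [279.3   152.691] 4
1.5 [209.72 146.58] 5
handle tri (array([0.65894779, 0.19872102, 0.20183258]), [np.float64(0.0008547935546713647), np.float64(0.0008547935546714582)])
side [(0.77, array([280.2, 313.3])), (0.73, array([258.8, 290. ])), (0.63, array([239.8, 218.5]))] [np.float64(241.53484380131107), np.float64(219.75367003690783)]
top [(0.75, array([278.3, 216.8])), (0.59, array([218.3, 207.8])), (0.41, array([355.1, 245.7]))] [np.float64(223.86326203050317), np.float64(208.87018702143828)]
37.9
```

View pics/fin.png

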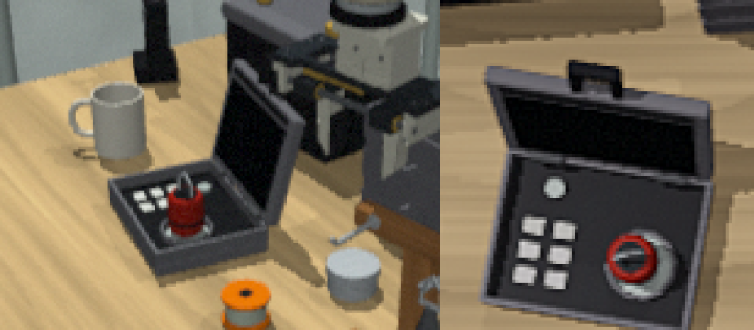

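The float stands upright in the dish. The lid estimate is about 107°, so I'll cross-check it by fitting the lid's silhouette.

```bash
cat > sil.py <<'E'
from fit import *
from scipy.optimize import minimize
V=[]
for n in("side","top"):
    c=get_image(n); r=trace("lid",n)
    for k in r[:2]: print(n,k["score"],k["region"].sum(),(np.array(k["rect"])*[560,420,560,420]).round(1))
    V.append((c,cv2.resize(r[0]["region"].astype(np.uint8),None,fx=4,fy=4,interpolation=0)))
def cost(p,yaw,z0):
    x,y,a=p; M=R.from_euler('z',yaw).as_matrix(); L=R.from_euler('y',a).as_matrix(); hin=np.array([x,y,.038])
    def q(pts,c): return np.int32(cv2.convexHull(np.float32([np.array(proj(c,hin+M@L@np.array(v)))*4+2 for v in pts])).round())
    B=[[i,j,k] for i in(-.147,0) for j in(-.1,.1) for k in(z0,z0+.018)]; H=[[i,j,k] for i in(-.187,-.147) for j in(-.023,.023) for k in(z0+.002,z0+.016)]
    t=0
    for c,m in V:
        o=np.zeros_like(m); cv2.fillConvexPoly(o,q(B,c),1); b=o.copy(); cv2.fillConvexPoly(o,q(H,c),1)
        hand=(o==1)&(b==0)   # ignore handle zone
        A=(m==1)&~hand; t+=1-(A&(b==1)).sum()/(A|(b==1)).sum()
    return t
for yaw in(-.155,-.17):
  for z0 in(-.002,0):
    best=min((minimize(cost,[.602,.211,a],args=(yaw,z0),method="Nelder-Mead",options=dict(initial_simplex=[[.602,.211,a],[.607,.211,a],[.602,.216,a],[.602,.211,a+.05]])) for a in(1.78,1.85,1.9)),key=lambda s:s.fun)
    print(yaw,z0,best.x,np.degrees(best.x[2]),best.fun)
    print([(d,round(min(minimize(lambda p:cost([*p,np.radians(d)],yaw,z0),best.x[:2],method="Nelder-Mead",options=dict(initial_simplex=[best.x[:2],best.x[:2]+[.004,0],best.x[:2]+[0,.004]])).fun for _ in[0]),3)) for d in(101,104,106,108,111)])
E
python3 sil.py
```

```text
side 0.65 1714 [272.  181.7  42.5  67.6]
top 0.9 1870 [213.4 163.3  72.   41.5]
-0.155 -0.002 [0.60263279 0.20973364 1.80063707] 103.16890428820783 0.12297935087560286
[(101, np.float64(0.16)), (104, np.float64(0.135)), (106, np.float64(0.172)), (108, np.float64(0.231)), (111, np.float64(0.323))]
-0.155 0 [0.60084113 0.2088892  1.79932128] 103.09351526991861 0.1218962009008705
[(101, np.float64(0.158)), (104, np.float64(0.13)), (106, np.float64(0.17)), (108, np.float64(0.23)), (111, np.float64(0.321))]
-0.17 -0.002 [0.60250074 0.20929498 1.80087388] 103.18247276835784 0.10964088613976464
[(101, np.float64(0.15)), (104, np.float64(0.119)), (106, np.float64(0.162)), (108, np.float64(0.223)), (111, np.float64(0.318))]
-0.17 0 [0.60074062 0.20965562 1.80010105] 103.13819277081562 0.10651958683416862
[(101, np.float64(0.149)), (104, np.float64(0.116)), (106, np.float64(0.161)), (108, np.float64(0.228)), (111, np.float64(0.32))]
```

Run:
```python
from h import *
o=[]
for n,(r0,c0) in dict(side=(135,225),top=(125,170)).items():
    c=get_image(n); S=5
    im=cv2.resize(c["image"][r0:r0+100,c0:c0+80],None,fx=S,fy=S,interpolation=3)[:,:,::-1].copy()
    for d,col in((102,(0,255,0)),(108,(0,255,255))):
        M=R.from_euler('z',-.165).as_matrix()@R.from_euler('y',np.radians(d)).as_matrix(); h=np.array([.602,.2105,.038])
        q=lambda v:tuple(int(t) for t in ((np.array(proj(c,h+M@np.array(v)))-[c0,r0])*S+S/2))
        for a,b in(([-.147,-.1,0],[-.147,.1,0]),([-.147,-.1,.018],[-.147,.1,.018]),([-.147,-.1,0],[0,-.1,0]),([-.147,-.1,.018],[0,-.1,.018]),([-.187,-.023,.008],[-.187,.023,.008])): cv2.line(im,q(a),q(b),col,1)
    o.append(im)
cv2.imwrite("pics/ov.png",np.hstack(o))
```

```text
(no output)
```

View pics/ov.png

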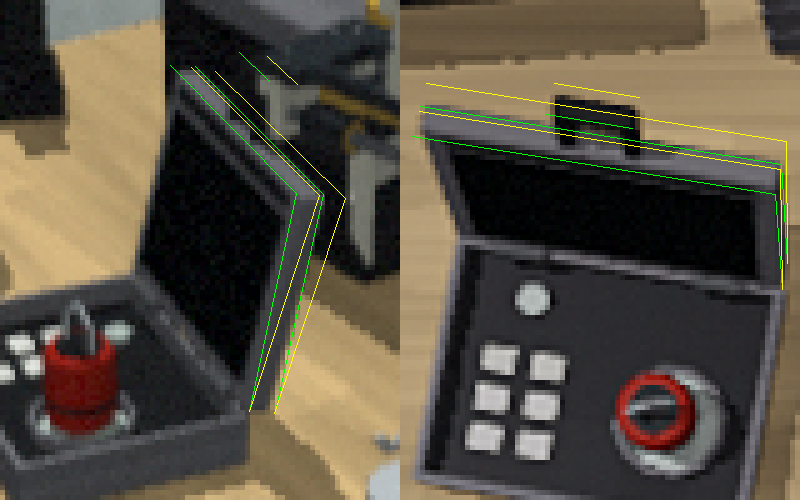

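In the overlay the lid panel edges lie on the 102–103° outline. The handle end suggests 104–107°, and the held angle of 117.6° less the spring-back gives about 105°. All of these fall inside 100–110°. The float stands centred in the dish and the gripper is clear, so I'm handing in.

```bash
python3 -c "
from h import *
s=observe(); print(s['clock'],s['force'],s['position']); print(sign_off())"
```

```text
38.2 [-0.0196462   0.44731668  0.16573181] [ 0.56978029 -0.09342996  0.22932949]
the job is handed in; nothing more can be done
None
```

I handed the job in at 38.2 s: the lid rests open at about 104° (estimates ran 102–108°), the float stands upright in the charging dish, and the sinker was still on its hook when I last looked, just after unhooking the float.

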